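Draw the sprung bowl clamp open with its pull pin

ROBOT

A 6-joint arm with a two-finger parallel gripper is mounted at the origin on the work surface. World frame = base frame: x ahead of the robot, y to its left, z up, the work surface at z = 0. Lengths are in m, angles in rad, forces in N, time in s.
With the tool pointing down it reaches from about 0.25 to 0.725 m from the base axis. Payload 4 kg.
Tool frame: the origin (TCP) lies at the very end of the fingers, on their centre line; the grasp point (between the pads) lies 19 mm behind it; z points along the fingers, y is the line along which they close (so a half turn about z gives the same grasp; the last joint's range is limited). The gripper opens to 85 mm and grips with 20 to 120 N. Pads are 22 mm wide; open, the fingers measure 114 mm over their backs; the gripper's body (76 mm by 85 mm) begins 54 mm behind the grasp point. The pads swing forward as they close: fully open they stand 13 mm farther back than shut.
Start: joints at [1.345, 0.241, 0.005, 1.335, 0, 1.571], TCP at [0.112, 0.487, 0.231] pointing down, gripper open.
Joint ranges: [-2.72, 2.72], [-1.05, 1.87], [-1.09, 1.28], [-1.99, 2.15], [-1.42, 1.44], [-3.14, 3.14]. Speed limits (rad/s): [2.79, 2.79, 3.14, 3.14, 3.14, 3.14].

INTERFACE

Orientations are given as a unit quaternion [x, y, z, w].
In Python, from workcell import bot, vision, workorder, boxes_of gives the robot as it stands.
- The arm moves only by the tool send_rows, never from a script. Its argument "motion" is text: rows parted by semicolons, each of 5 numbers parted by spaces: the closure, from -1 (fully open) to 1 (shut), so that 0 is half open, then the shift along the tool's x, y, z in cm, then the turn about the tool's z in rad. In form: claw x y z twist; .... A call has 1 to 5 rows; each row is the pose to reach, as a shift and turn from the pose commanded when the call began, along the tool's axes at that moment; what a row does not reach only later rows make up. A row lasts 1/10 s, in which the tool goes at most 50 mm and 8.59 degrees, less where a joint would pass 70% of its speed; a pose out of reach is approached as far as the arm can. A call with a gripper value outside its range is refused whole. The fingers move at their own pace and stop on an object; the grip force is fixed at half the most. Time passes only in rows, so rows that repeat a pose let the fingers close. It gives the time, the measured TCP pose, the force, the opening and the grip force at its end, in the units of the state.
- bot.get_obs(): the state, without advancing time (a new reading comes with each control period).
- vision.camera(name): name is "scene" or "side" or "wrist"; returns the picture (384x512x3 uint8, red, green, blue); there is no depth.
- vision.camera_model(name): a dict with "fov_y" (degrees; the focal length in pixels is half the picture's height over the tangent of half this angle, whatever the lens; pixels are square), "cx", "cy" (the principal point, pixels), "world_from_camera" (4x4, takes a point from camera to world coordinates); the wrist camera has in their place "hand_eye" (4x4, takes a point from camera to tool coordinates, whose origin is the TCP and whose axes are the flange's). Camera axes: x right, y down, z forward; pixel columns grow to the right and rows downward; lengths in m; the calibration is good to about 2 mm. The wrist camera is an equidistant fisheye: a pixel r from the principal point sees the ray r / f radians off the axis. A picture is of the moment at which its call begins: read the wrist's pose just before it. camera_model takes no time and is no camera call.
- workorder.job_done(): hands the job in; it is judged then, once.
Trained networks look in the newest picture that a camera, given by its name, has taken for a name from the list of things; names that differ only in an ending like _2 or _b are one class to them, and where a whole thing is asked for, a point or a joint stands for the part that bears it (a point fixed in the world has none). Each returns a list of dicts, best first, with "conf" (0 to 1); they miss things now and then, are a little off and sometimes report something else, mostly with a low value. They report only what shows in the picture. A call takes as long as a camera call. They do not tell look-alikes from the thing itself.
- boxes_of(camera, target): "rect" ([centre column, centre row, width, height] in pixels, round what is visible of it).
The state is a dict: "clock": time; "joint_pos": joint angles; "joint_vel": joint speeds; "tau": joint torques, N m; "eef_pos": TCP position; "tool_rot": TCP orientation; "ft_force": force on the tool from outside, world axes, zero at the start; "ft_torque": the same for the moment, N m; "grip_width": finger opening in m; "grasp_force": force on a finger pad.
Only numpy, scipy, OpenCV 4.12 (cv2) and the standard library are available. Lean on these libraries where they do the work, as an engineer would, in place of code of your own. Each camera call takes 0.05 s, during which the arm holds its last target. There are 200 camera calls.

TASK

Get the bowl clamp ready for a repaired bowl: take the red-handled pull pin out of the wooden rack and stand it fully home in the bore of the clamp's blue sliding jaw. Then pull the jaw open by the pin, against its spring, until the yellow pointer is level with the red mark, and finish while still gripping the pin and holding the jaw there, because it springs shut if let go. Leave everything else on the bench where it is.

Things in the scene. Friction and masses are not known exactly. Their poses are not given: they have to be found in the camera images.
- pull_pin: Pull pin, red round handle, loose, 90 g, 110 mm tall, upright in one of the rack's bores (which varies). Origin: centre of its foot, z up. Steel shaft 14 mm diameter, 36 mm long, tapered foot; steel collar 24 mm diameter from 36 to 42 mm up; red handle 18 mm diameter from 42 to 110 mm up. Fully home, the collar's underside rests on the top of the block it stands in.
- pull_pin_grip (a point): Point on the pull pin's axis, 76 mm above its foot: the height to grip on the red handle.
- clamp: Bowl clamp, fixed: grey bed 370 x 160 x 12 mm with an aluminium fixed jaw (87 mm high) and two dark spring barrels at its far (+x) end. Origin on the bench; the bed spans x = -180 to +190, y = -80 to +80 mm. The sliding jaw is pulled open along the clamp's own -x (roughly towards the robot); at rest its bore is at (-60, 0) mm.
- jaw: Blue sliding jaw, 76 x 70 x 44 mm, top 58 mm above the bench; on its +x side an aluminium plate 100 mm wide, top 80 mm above the bench, 38 mm from the bore's centre. Origin: below the bore, 14 mm above the bench; axes as the clamp's. Slides 0 to 75 mm along the clamp's -x. A damped spring pulls it shut: 6.3 N at rest, 0.9 N more per 10 mm; it closes if let go.
- jaw_bore (a point): Centre of the mouth of the through bore in the top of the sliding jaw: 15.4 mm diameter, 44 mm deep, vertical, mouth 58 mm above the bench. z up, x along the clamp's x.
- jaw_pointer (a point): Tip of the yellow pointer on the -y side of the sliding jaw, level in x with the bore's centre, 50 mm beside it, 50 mm above the bench. It moves with the jaw.
- mark: Red mark: upright red blade (4 mm thick, top 50 mm above the bench) on a black foot 16 x 22 mm, fixed on the bed, 70 mm to the -y side of the bore's line, axes as the clamp's. Origin: foot's underside, under the blade's middle. It is 30 to 60 mm (varies) along the clamp's -x from the pointer at rest; the jaw is at the mark when pointer and blade have the same x in the clamp's frame.
- rack: Fixed wooden rack block 60 x 180 x 50 mm, with three blind bores (16 mm diameter, 44 mm deep) in its top along its own y at -60, 0 and +60 mm, each with a tool standing in it. Origin: centre of its underside, on the bench.
- burnisher: Burnisher with dark wooden handle and brass collar, loose, 104 mm tall, standing in the rack (leave alone). Origin at its foot.
- tamper: Black tamper with a disc top 26 mm wide, loose, 100 mm tall, standing in the rack (leave alone). Origin at its foot.
- aqua_bowl: Pale aqua bowl, loose, 120 mm wide, 60 mm high. Origin under its centre.
- spool: Spool of solder with green top, loose, 60 mm diameter, 62 mm high. Origin under its centre.
- glue: White glue bottle with red cap, loose, 34 mm diameter, 100 mm high. Origin under its centre.
- jar: Small terracotta jar, loose, 84 mm wide, 68 mm high. Origin under its centre.
- tea_cup: White tea cup, loose, 72 mm wide, 50 mm high. Origin under its centre.
- hammer: Hammer lying on the bench, loose, 180 mm long. Origin under its middle.
There are look-alikes about, which are no part of the job. Of the things like the pull_pin, leave any that is turquoise; of the rest the smaller one is meant.

How it is judged:
On the way, in this order (a step that is already met when the one before it is completed fails the run):
1. the pull pin stands fully home in the sliding jaw's bore (horizontal distance between pull_pin and jaw_bore below 0.004 m and z of pull_pin in the frame of jaw_bore below -0.032 m and angle between pull_pin's own z axis and vertical below 0.1 rad), for 0.2 s.
2. the gripped pin holds the jaw with its pointer at the red mark (all of step 1 and x of jaw_pointer in the frame of mark between -0.004 and 0.004 m and contact force between the fingers and pull_pin above 2 N and contact force between pull_pin and jaw above 3 N), for 0.3 s.
At the end, for the whole second after the job is handed in: Through the last second: pull pin upright (0.1 rad) and home in the jaw's bore (4 mm in height and sideways), yellow pointer within 4 mm of the red mark along the clamp, fingers gripping the pin (over 2 N), pin carrying the spring's pull (over 3 N on the jaw) (all of step 2); the arm keeps its last pose, push and grip.
It fails at once if a tool left in the rack is moved more than 25 mm (distance of any of burnisher, tamper from where it was at the start of the episode above 0.025 m).
It fails at once if a bystander on the bench is moved more than 40 mm (distance of any of aqua_bowl, spool, glue, jar, tea_cup, hammer from where it was at the start of the episode above 0.04 m).
It fails at once if a bowl, cup, jar, bottle or spool is tipped over (angle between any of aqua_bowl, spool, glue, jar, tea_cup's own z axis and vertical above 0.5 rad).
It also fails if it takes over 48 s, if anything falls off the work surface, if the arm or the gripper's body presses on something with over 40 N, if the wrist force passes 120 N, or if a joint passes its speed limit or range.

## Working session

There is one attempt and no reset: what is moved stays moved. The work goes in short steps, Python scripts to look and compute and a tool call to move; the robot and the scene stay as the last step left them, time stands still between calls to the robot, and variables do not carry over. Pictures are saved under pics/ and viewed, at most 13 in all, crops included, and the job is handed in when it is done.

Besides the shell and the picture viewer there is one more tool, called after "Request:" as name(argument=value, ...) on one line, values as JSON. send_rows: Moves the arm, as the interface text tells. Its arguments: {"type":"object","properties":{"motion":{"type":"string"}},"required":["motion"]}

```bash
mkdir -p pics; ls
python3 - <<'E'
from workcell import bot, vision, workorder, boxes_of
import cv2, numpy as np
o=bot.get_obs(); print(o['clock'],o['eef_pos'],o['tool_rot'],o['grip_width'])
ims=[]
for c in ['scene','side']:
    im=vision.camera(c)[:,:,::-1]; cv2.imwrite(f'pics/{c}0.png',im)
    m=vision.camera_model(c); print(c,m)
    for t in ['pull_pin','clamp','jaw','jaw_bore','mark','rack','burnisher','tamper','jaw_pointer']:
        print(t,[(np.round(b['rect']).astype(int).tolist(),round(b['conf'],2)) for b in boxes_of(c,t)][:4])
print(vision.camera_model('wrist'), bot.get_obs()['clock'])
E
```

```text
pics
0.0 [0.11180137 0.48670203 0.23042421] [ 1.12687542e-01  9.93629941e-01 -1.02237265e-03 -1.16140340e-04] 0.08525926864507191
scene {'fov_y': 51.25247635972622, 'cx': 258.9042634289815, 'cy': 192.29967517524972, 'world_from_camera': array([[-0.27770319,  0.63056589, -0.72475347,  1.39776171],
       [ 0.9605271 ,  0.1951247 , -0.19827771,  0.20647166],
       [ 0.01639015, -0.7512077 , -0.65986237,  0.8325865 ],
       [ 0.        ,  0.        ,  0.        ,  1.        ]])}
pull_pin [([217, 151, 15, 41], 0.84), ([195, 168, 8, 23], 0.74), ([214, 169, 6, 24], 0.72), ([235, 158, 14, 38], 0.57)]
clamp [([312, 231, 38, 41], 0.38)]
jaw [([310, 230, 40, 40], 0.93)]
jaw_bore [([309, 229, 35, 40], 0.86)]
mark [([292, 212, 10, 12], 0.64)]
rack [([197, 180, 63, 32], 0.79), ([429, 229, 31, 31], 0.25)]
burnisher [([178, 167, 12, 19], 0.49)]
tamper [([196, 168, 9, 21], 0.5)]
jaw_pointer [([312, 230, 40, 39], 0.93)]
side {'fov_y': 42.61008515893844, 'cx': 259.6087140974637, 'cy': 198.69874734746116, 'world_from_camera': array([[ 0.97591031, -0.1082589 ,  0.18941774,  0.28601934],
       [-0.218
[... 267 characters left out ...]
mp [([289, 191, 120, 50], 0.91)]
jaw [([280, 188, 52, 32], 0.75)]
jaw_bore []
mark []
rack [([269, 272, 50, 61], 0.79)]
burnisher [([276, 266, 12, 27], 0.55)]
tamper [([270, 250, 9, 23], 0.55), ([344, 248, 45, 34], 0.43)]
jaw_pointer [([280, 186, 47, 28], 0.86)]
{'fov_y': 65.70646984690485, 'cx': 256.0802998022118, 'cy': 193.22472950492758, 'hand_eye': array([[ 5.36373940e-04, -9.50441807e-01, -3.10902049e-01,
         7.99156332e-02],
       [ 9.99999643e-01,  3.06575762e-04,  7.88001649e-04,
         6.89399097e-04],
       [-6.53634679e-04, -3.10902360e-01,  9.50441632e-01,
        -1.42968517e-01],
       [ 0.00000000e+00,  0.00000000e+00,  0.00000000e+00,
         1.00000000e+00]])} 1.0
```

Run:
```python
import cv2
a=cv2.imread('pics/scene0.png'); b=cv2.imread('pics/side0.png')
cv2.imwrite('pics/sc.png',cv2.resize(a[100:310,110:390],(800,600),interpolation=cv2.INTER_CUBIC))
cv2.imwrite('pics/sd.png',cv2.resize(b[140:320,180:420],(800,600),interpolation=cv2.INTER_CUBIC))
```

```text
(no output)
```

View pics/sc.png

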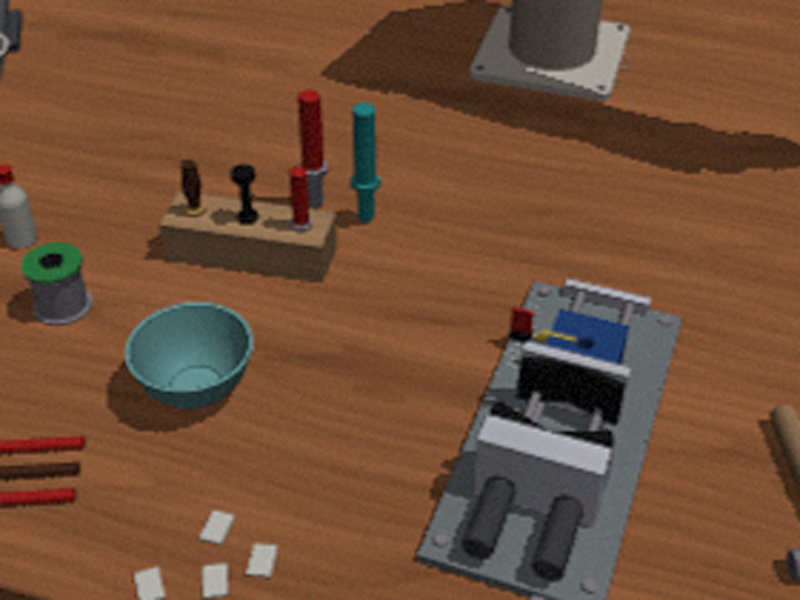

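View pics/sd.png

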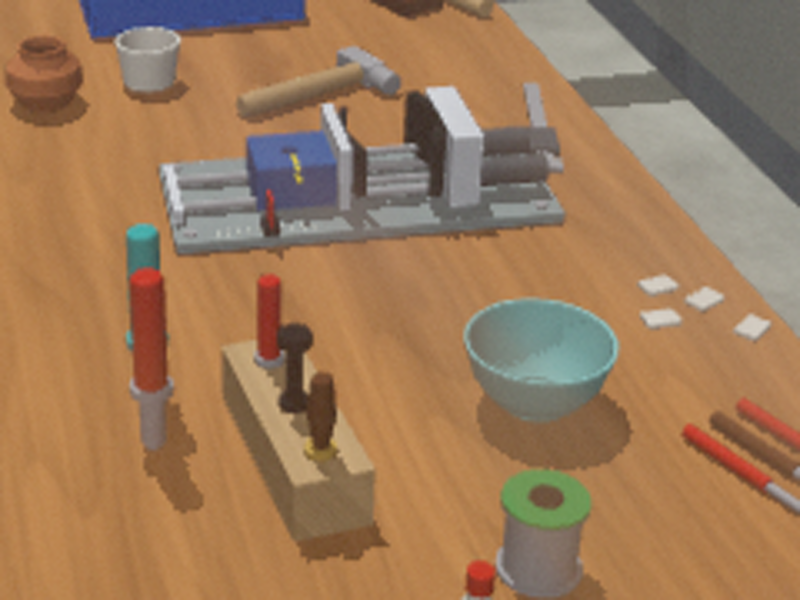

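Two red pins and one turquoise one look alike, by scene pixel:
- Large red pin on the bench: (217,151). It is the bigger one, so I leave it.
- Turquoise pin: (235,158). Leave.
- Small red pin in the rack, at the end bore: (214,169). This is the one I want.

The tamper is at (196,168) and the burnisher at (178,167). The jaw is at (310,230) with the red mark at (292,212). The crops above confirm the choice. Next I work out positions.

```bash
cat > h.py <<'E'
import numpy as np, cv2
from scipy.optimize import least_squares
from scipy.spatial.transform import Rotation as R
from workcell import bot, vision, workorder, boxes_of
def proj(c,P,T=None):
    m=vision.camera_model(c); f=192/np.tan(np.radians(m['fov_y']/2))
    W=m['world_from_camera'] if c!='wrist' else T@m['hand_eye']
    q=(np.atleast_2d(P)-W[:3,3])@W[:3,:3]
    if c=='wrist':
        r=np.hypot(q[:,0],q[:,1]); s=np.arctan2(r,q[:,2])/np.maximum(r,1e-9)
        uv=q[:,:2]*s[:,None]
    else: uv=q[:,:2]/q[:,2:]
    return uv*f+[m['cx'],m['cy']]
def tcp(o=None):
    o=o or bot.get_obs(); T=np.eye(4); T[:3,:3]=R.from_quat(o['tool_rot']).as_matrix(); T[:3,3]=o['eef_pos']; return T
def red(im,lo=90):
    r,g,b=[im[:,:,i].astype(int) for i in range(3)]
    return ((r>lo)&(g<0.3*r)&(b<0.35*r)).astype(np.uint8)
def clampP(p,pts):
    c,s=np.cos(p[2]),np.sin(p[2]); pts=np.atleast_2d(pts)
    return np.c_[p[0]+c*pts[:,0]-s*pts[:,1],p[1]+s*pts[:,0]+c*pts[:,1],pts[:,2]]
E
python3 - <<'E'
from h import *
S=lambda u,v:[110+u*.35,100+v*.35]
D=lambda u,v:[180+u*.3,140+v*.3]
obs=[('scene',[-.18,-.08,.012],S(535,285)),('scene',[-.18,.08,.012],S(680,320)),('scene',[.19,-.08,.012],S(418,555)),
('scene',[-.06,0,.058],S(588,343)),
('side',[-.18,-.08,.012],D(180,243)),('side',[.19,-.08,.012],D(563,208)),('side',[-.18,.08,.012],D(163,165))]
def res(p): return np.concatenate([(proj(c,clampP(p,q))-u).ravel() for c,q,u in obs])
s=least_squares(res,[.45,.05,0.]); print('clamp',s.x,np.round(s.fun,1))
np.save('clamp0.npy',s.x)
ims={c:cv2.imread(f'pics/{c}0.png')[:,:,::-1] for c in('scene','side')}
cc={}
for c,im in ims.items():
    n,l,st,ce=cv2.connectedComponentsWithStats(red(im))
    for i in range(1,n):
        if st[i,4]>8: print(c,st[i],np.round(ce[i],1))
E
```

```text
clamp [ 0.67277519  0.14864869 -0.05774586] [-0.2 -1.5  1.1 -1.1 -0.   0.8 -0.7  0.3 -0.3 -0.3  1.6  0.2 -0.8 -1.1]
scene [215 132   7   4  24] [218.  133.5]
scene [109 158   5   3  13] [110.7 159. ]
scene [212 159   5   3  15] [214. 160.]
scene [490 192   6   4  12] [492.8 193.3]
scene [108 253  31   5 106] [123. 255.]
scene [104 271  32   6 112] [119.5 273.4]
```

```bash
cat >> h.py <<'E'
def redh(im):
    h=cv2.cvtColor(np.ascontiguousarray(im),cv2.COLOR_RGB2HSV)
    return (((h[:,:,0]<5)|(h[:,:,0]>172))&(h[:,:,1]>170)&(h[:,:,2]>70)).astype(np.uint8)
E
python3 - <<'E'
from h import *
ims={c:cv2.imread(f'pics/{c}0.png')[:,:,::-1] for c in('scene','side')}
for c,im in ims.items():
    n,l,st,ce=cv2.connectedComponentsWithStats(redh(im))
    for i in range(1,n):
        if st[i,4]>8: print(c,st[i],np.round(ce[i],1))
S=lambda u,v:[110+u*.35,100+v*.35]
D=lambda u,v:[180+u*.3,140+v*.3]
def tri(a,b):
    s=least_squares(lambda p:np.r_[(proj('scene',p)-a).ravel(),(proj('side',p)-b).ravel()],[.3,-.1,.1]); return np.round(s.x,4),np.round(s.fun,1)
print('pin mid',tri(S(299,197),D(269,314)))
print('big mid',tri(S(311,130),D(147,330)))
print('big foot',tri(S(315,203),D(151,445)))
print('turq top',tri(S(364,107),D(142,230)))
print('turq collar',tri(S(365,184),D(145,340)))
print('tamper top',tri(S(243,173),D(295,336)))
print('burn top',tri(S(190,163),D(321,376)))
print('mark top',tri(S(522,312),D(269,193)))
p=np.load('clamp0.npy'); print(clampP(p,[[-.06,0,.058],[-.06,-.05,.05]]))
E
```

```text
scene [215 131   8  28 115] [219.6 144. ]
scene [108 158   6   6  25] [111.2 160.2]
scene [211 158   7  20  59] [215.2 167. ]
scene [489 192   7   4  18] [492.2 193.2]
scene [108 253  31   5 120] [123.2 255.1]
scene [103 271  33   6 137] [119.1 273.6]
side [219 221  10  13  67] [223.8 225.2]
side [258 223   6  24  98] [260.1 233.4]
side [386 268  24  17  72] [397.1 276. ]
side [321 309   7   8  40] [323.6 312.1]
pin mid (array([ 0.5168, -0.173 ,  0.0895]), array([ 0.4, -0.4,  0.3,  0.3]))
big mid (array([ 0.4191, -0.1959,  0.1048]), array([ 0.1, -0.1,  0.1,  0.1]))
big foot (array([ 4.18e-01, -1.97e-01,  4.00e-04]), array([ 0.1, -0.1,  0.1,  0.1]))
turq top (array([ 0.427 , -0.1309,  0.1523]), array([-0. ,  0.1, -0. , -0. ]))
turq collar (array([ 0.4265, -0.1305,  0.051 ]), array([ 0.4, -0.4,  0.3,  0.3]))
tamper top (array([ 0.5215, -0.2338,  0.1094]), array([-0.,  0., -0., -0.]))
burn top (array([ 0.5263, -0.2914,  0.1131]), array([ 0., -0.,  0.,  0.]))
mark top (array([0.5754, 0.0835, 0.0483]), array([ 0.5, -0.5,  0.5,  0.5]))
[[0.6128752  0.15211152 0.058     ]
 [0.60998952 0.10219486 0.05      ]]
```

```bash
cat >> h.py <<'E'
def goto(x,y,z,deg):
    "prints shift in tool axes (cm) and twist for world target with closing line (tool y) at deg"
    T=tcp(); d=T[:3,:3].T@(np.array([x,y,z])-T[:3,3])*100
    a=np.arctan2(T[1,1],T[0,1]); tw=-((np.radians(deg)-a+np.pi)%(2*np.pi)-np.pi)
    print('shift',np.round(d,2),'twist',round(tw,3))
E
python3 -c "
from h import *
goto(.517,-.165,.2,4.6)"
```

```text
shift [-54.08 -54.51   3.13] twist 1.265
```

Request:
send_rows(motion="-1 -54.1 -54.5 0 1.265; -1 -54.1 -54.5 0 1.265; -1 -54.1 -54.5 0 1.265; -1 -54.1 -54.5 0 1.265; -1 -54.1 -54.5 0 1.265")

```text
clock: 1.5
eef_pos: [0.2445, 0.2734, 0.2315]
tool_rot: [0.471, 0.882, 0.0, 0.0]
ft_force: [0.9, 0.6, 1.1]
grip_width: 0.0853
grasp_force: 0.0
```

```bash
python3 -c "
from h import *
o=bot.get_obs();print(o['clock'],o['eef_pos'],o['joint_pos'])
goto(.517,-.165,.2,4.6)"
```

```text
1.5 [0.24446233 0.27338189 0.23149481] [ 8.41382431e-01 -2.59979569e-02 -2.97975974e-01  1.29782256e+00
 -2.37024543e-04  1.82228625e+00]
shift [-51.59  -1.74   3.15] twist 0.51
```

Request:
send_rows(motion="-1 -51.6 -1.7 3 0.51; -1 -51.6 -1.7 3 0.51; -1 -51.6 -1.7 3 0.51; -1 -51.6 -1.7 3 0.51; -1 -51.6 -1.7 3 0.51")

```text
clock: 2.0
eef_pos: [0.3777, 0.0618, 0.2171]
tool_rot: [0.677, 0.736, 0.001, 0.0]
ft_force: [2.1, 1.6, 0.2]
grip_width: 0.0852
grasp_force: 0.0
```

```bash
python3 -c "
from h import *
o=bot.get_obs();print(o['clock'],o['eef_pos'])
goto(.517,-.165,.2,4.6)"
```

```text
2.0 [0.37773754 0.06181883 0.21713602]
shift [-23.77  11.98   1.72] twist 0.003
```

Request:
send_rows(motion="-1 -23.8 12 1.5 0; -1 -23.8 12 1.5 0; -1 -23.8 12 1.5 0; -1 -23.8 12 1.5 0; -1 -23.8 12 1.5 0")

```text
clock: 2.5
eef_pos: [0.5086, -0.1509, 0.2027]
tool_rot: [0.677, 0.736, 0.0, 0.0]
ft_force: [0.2, 1.6, 0.3]
grip_width: 0.0851
grasp_force: 0.0
```

Request:
send_rows(motion="-1 0 0 0 0; -1 0 0 0 0; -1 0 0 0 0")

```text
clock: 2.8
eef_pos: [0.5072, -0.1481, 0.2027]
tool_rot: [0.676, 0.737, -0.0, -0.0]
ft_force: [0.1, 0.2, -0.2]
grip_width: 0.0856
grasp_force: 0.0
```

Run:
```python
from h import *
o=bot.get_obs();T=tcp(o);print(o['clock'],o['eef_pos'])
im=vision.camera('wrist')
print(proj('wrist',[[.517,-.173,.124],[.517,-.173,.05]],T).round(1))
for t in('pull_pin','rack','tamper'): print(t,[(np.round(b['rect'],1).tolist(),round(b['conf'],2)) for b in boxes_of('wrist',t)])
n,l,st,ce=cv2.connectedComponentsWithStats(redh(im))
for i in range(1,n):
    if st[i,4]>20: print(st[i],ce[i].round(1))
cv2.imwrite('pics/w1.png',cv2.resize(im[:,:,::-1],(800,600)))
```

```text
2.8 [ 0.5071592  -0.14807155  0.20266921]
[[265.2 232.3]
 [263.3 202. ]]
pull_pin [([262.7, 218.2, 24.6, 50.1], 0.79), ([157.7, 232.8, 61.7, 78.1], 0.66), ([163.2, 171.6, 66.0, 62.1], 0.63)]
rack [([263.4, 239.4, 57.4, 149.1], 0.9)]
tamper [([261.6, 267.6, 24.3, 52.6], 0.95)]
[ 128  208   53   61 1250] [154.2 235.9]
[253 223  19  18 193] [261.4 231.3]
[468 253  11  40 224] [473.1 272.8]
[443 266   7  33 156] [446.1 281.6]
```

View pics/w1.png

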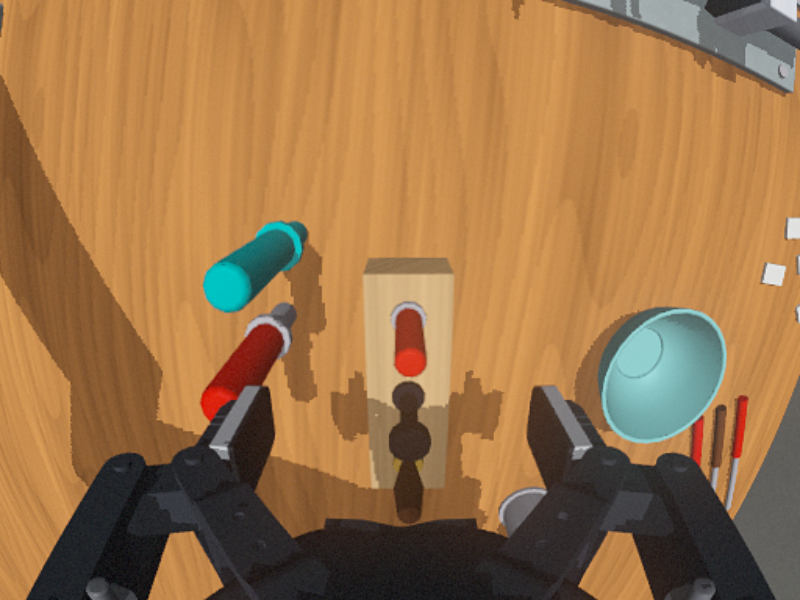

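The wrist picture shows the small red pin in the rack, with its tip at about (262,231) and collar at (261,202). The tamper and burnisher are below it, and the big red and turquoise pins are off to the left. The pin is at about (0.515,-0.172).

```bash
python3 -c "
from h import *
goto(.515,-.1725,.15,4.6)"
```

```text
shift [-2.54  0.52  5.34] twist 0.007
```

Request:
send_rows(motion="-1 -2.5 0.5 0 0; -1 -2.5 0.5 4 0; -1 -2.5 0.5 5.3 0; -1 -2.5 0.5 5.3 0; -1 -2.5 0.5 5.3 0")

```text
clock: 3.5
eef_pos: [0.5151, -0.1727, 0.1505]
tool_rot: [0.676, 0.737, 0.0, 0.0]
ft_force: [0.7, 0.8, -0.0]
grip_width: 0.0854
grasp_force: 0.0
```

Run:
```python
from h import *
o=bot.get_obs();T=tcp(o);print(o['clock'],o['eef_pos'])
im=vision.camera('wrist')
print(proj('wrist',[[.515,-.1725,.124],[.515,-.1725,.056]],T).round(1))
n,l,st,ce=cv2.connectedComponentsWithStats(redh(im))
for i in range(1,n):
    if st[i,4]>60: print(st[i],ce[i].round(1))
goto(.515,-.1725,.071,4.6)
cv2.imwrite('pics/w2.png',im[:,:,::-1])
```

```text
3.5 [ 0.51505572 -0.17271131  0.15049045]
[[255.7 230.9]
 [255.8 196.3]]
[  84  201   75   82 2807] [119.7 243.1]
[242 219  26  24 356] [254.3 230.7]
[486 255  13  44 270] [492.5 275.8]
[458 274  11  39 232] [463.1 293.9]
shift [ 0.06 -0.07  8.01] twist 0.006
```

Request:
send_rows(motion="-1 0 -0.1 3 0; -1 0 -0.1 6 0; -1 0 -0.1 8 0; -1 0 -0.1 8 0; -0.5 0 -0.1 8 0")

```text
clock: 4.05
eef_pos: [0.5148, -0.1734, 0.0711]
tool_rot: [0.676, 0.737, 0.0, 0.001]
ft_force: [-0.0, 0.1, 0.8]
grip_width: 0.0732
grasp_force: 0.0
```

Request:
send_rows(motion="0.3 0 0 0 0; 1 0 0 0 0; 1 0 0 0 0; 1 0 0 0 0; 1 0 0 0 0")

```text
clock: 4.55
eef_pos: [0.5145, -0.1736, 0.0708]
tool_rot: [0.676, 0.737, 0.0, 0.001]
ft_force: [-0.4, 1.4, 5.4]
grip_width: 0.0168
grasp_force: 58.4
```

Request:
send_rows(motion="1 0 0 0 0; 1 0 0 -1 0; 1 0 0 -2 0; 1 0 0 -3 0; 1 0 0 -4 0")

```text
clock: 5.05
eef_pos: [0.5137, -0.1733, 0.1106]
tool_rot: [0.676, 0.737, -0.0, -0.0]
ft_force: [0.5, 0.3, -0.9]
grip_width: 0.0165
grasp_force: 58.8
```

Request:
send_rows(motion="1 0 0 -3 0; 1 0 0 -7 0; 1 0 0 -10 0; 1 0 0 -10 0; 1 0 0 -10 0")

```text
clock: 5.55
eef_pos: [0.5142, -0.1734, 0.2109]
tool_rot: [0.676, 0.737, 0.0, 0.001]
ft_force: [-0.4, -0.1, -1.5]
grip_width: 0.0164
grasp_force: 58.8
```

Run:
```python
from h import *
T=tcp(); print(T[:3,3])
im=vision.camera('wrist'); cv2.imwrite('pics/w3.png',im[:,:,::-1])
n,l,st,ce=cv2.connectedComponentsWithStats(redh(im))
for i in range(1,n):
    if st[i,4]>60: print(st[i],ce[i].round(1))
# expected pin points in tool frame
for h in (.042,.11): print(h,proj('wrist',(T@np.array([0,0,.057-h,1]))[:3],T))
goto(.608,.10,.2,-3.3)
```

```text
[ 0.51419665 -0.17344403  0.21089151]
[ 121  182   55   58 1481] [146.6 211.7]
[ 235  229   43  101 3179] [256.  285.3]
[468 237   9  41 229] [472.4 256.8]
[441 248   8  43 239] [444.8 269.1]
0.042 [[255.81228449 239.50948199]]
0.11 [[255.71106059 316.39441483]]
shift [26.41 11.75  0.95] twist 0.143
```

Request:
send_rows(motion="1 4 1.8 0 0.03; 1 8.5 3.8 0 0.06; 1 13 5.8 0 0.1; 1 17.5 7.8 0 0.14; 1 22 9.8 0 0.143")

```text
clock: 6.1
eef_pos: [0.592, 0.0558, 0.2077]
tool_rot: [0.728, 0.686, -0.002, -0.001]
ft_force: [1.6, 0.3, -0.9]
grip_width: 0.0166
grasp_force: 58.9
```

Request:
send_rows(motion="1 3.4 1.2 0 0; 1 3.4 1.2 0 0; 1 3.4 1.2 0 0; 1 3.4 1.2 0 0")

```text
clock: 6.5
eef_pos: [0.6058, 0.0865, 0.2084]
tool_rot: [0.728, 0.686, -0.001, -0.001]
ft_force: [0.1, 0.2, -0.6]
grip_width: 0.0169
grasp_force: 58.9
```

Run:
```python
from h import *
T=tcp(); print(T[:3,3])
im=vision.camera('wrist'); cv2.imwrite('pics/w4.png',cv2.resize(im[:,:,::-1],(800,600),interpolation=cv2.INTER_CUBIC))
for t in('jaw_bore','jaw','mark','pull_pin'): print(t,[(np.round(b['rect'],1).tolist(),round(b['conf'],2)) for b in boxes_of('wrist',t)])
p=np.load('clamp0.npy')
print(proj('wrist',clampP(p,[[-.06,0,.058],[-.06,-.05,.05],[-.18,-.08,.012],[-.18,.08,.012],[.19,-.08,.012]]),T).round(1)*1.5625)
goto(.6129,.1521,.16,-3.3)
```

```text
[0.6057685  0.08652452 0.20841934]
jaw_bore []
jaw [([293.6, 117.0, 155.2, 108.1], 0.89)]
mark [([229.7, 178.6, 11.2, 26.4], 0.62)]
pull_pin [([257.6, 270.2, 44.8, 118.9], 0.79), ([152.7, 366.5, 5.2, 10.3], 0.53)]
[[405.9375  178.28125]
 [405.78125 253.28125]
 [252.1875  282.03125]
 [243.125    75.3125 ]
 [690.78125 284.21875]]
shift [6.61 0.23 5.  ] twist -0.002
```

View pics/w4.png

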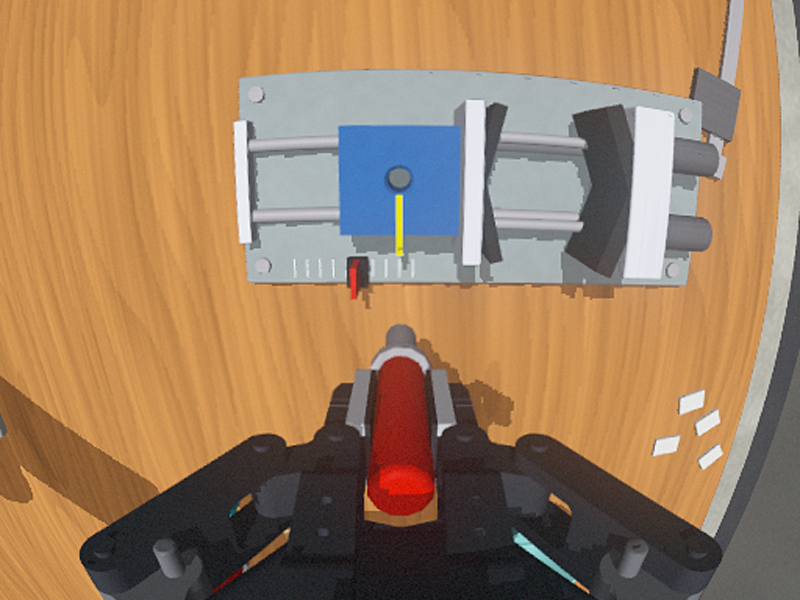

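Run:
```python
from h import *
o=bot.get_obs();T=tcp(o)
obs=[([-.06,0,.058],(399.5,178)),([-.06,-.05,.05],(399.5,255)),([-.18,-.08,.012],(248,283)),([-.18,.08,.012],(240,77)),([.19,-.08,.012],(688,285)),([.19,.08,.012],(703,99))]
def res(p): return np.concatenate([(proj('wrist',clampP(p,q),T)-np.array(u)/1.5625).ravel() for q,u in obs])
s=least_squares(res,np.load('clamp0.npy'));p=s.x;print(p,s.fun.round(1)); np.save('clamp1.npy',p)
print('bore',clampP(p,[-.06,0,.058]))
print('pin foot pred',proj('wrist',(T@np.array([0,0,.057,1]))[:3],T)*1.5625, 'collar',proj('wrist',(T@np.array([0,0,.015,1]))[:3],T)*1.5625,'top',proj('wrist',(T@np.array([0,0,-.053,1]))[:3],T)*1.5625)
# mark x in clamp frame: blade top edge (355,262),(353.5,297)? fit x
for u in [(357,262),(353,297)]:
  f=lambda x:(proj('wrist',clampP(p,[x[0],x[1],.05]),T)-np.array(u)/1.5625).ravel()
  print(least_squares(f,[-.1,-.07]).x)
b=clampP(p,[-.06,0,.058])[0]
goto(b[0],b[1]-.0,.16,np.degrees(p[2]))
im=cv2.imread('pics/w4.png'); cv2.imwrite('pics/w4c.png',cv2.resize(im[120:350,300:500],(640,736),interpolation=cv2.INTER_CUBIC)[:600])
```

```text
[ 0.67072454  0.14794444 -0.0585945 ] [ 0.7  0.7  0.7 -0.8  0.4 -0.3 -0.5  0.  -1.2 -0.5 -1.   0.6]
bore [[0.61082751 0.1514581  0.058     ]]
pin foot pred [[400.02200358 333.10947667]] collar [[400.0110705  374.25524059]] top [[399.98204537 494.39035565]]
[-0.0892083  -0.05558299]
[-0.09262626 -0.08019481]
shift [6.54 0.03 5.  ] twist -0.001
```

View pics/w4c.png

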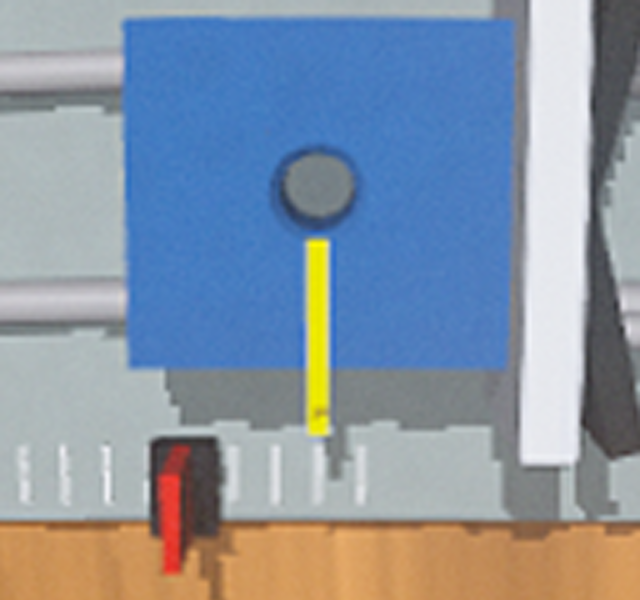

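Run:
```python
from h import *
T=tcp();p=np.load('clamp1.npy')
S=lambda u,z:least_squares(lambda x:(proj('wrist',clampP(p,[x[0],x[1],z]),T)-np.array(u)/1.5625).ravel(),[-.1,-.07]).x
V=lambda a,b:(300+a/3.2,120+b/3.2)
print('blade',S(V(171,525),.05),'foot',S(V(184,487),.016),'pointer tip',S(V(317,433),.05),'ptr root',S(V(318,240),.058))
q=S(V(318,188),.058); b=clampP(p,[q[0],q[1],.058])[0]; print('bore',q,b)
goto(b[0],b[1],.16,np.degrees(p[2]))
```

```text
blade [-0.09204362 -0.07097126] foot [-0.09227404 -0.07137568] pointer tip [-0.06098979 -0.05109878] ptr root [-0.06072855 -0.01012388]
bore [-0.0607189   0.00024114] [0.61012397 0.15174092 0.058     ]
shift [ 6.56 -0.04  5.  ] twist -0.001
```

Request:
send_rows(motion="1 3.5 0 2 0; 1 6.6 0 5 0; 1 6.6 0 7.5 0; 1 6.6 0 7.5 0; 1 6.6 0 7.5 0")

```text
clock: 7.25
eef_pos: [0.6104, 0.1526, 0.135]
tool_rot: [0.728, 0.686, -0.0, -0.0]
ft_force: [0.8, 0.0, -0.3]
grip_width: 0.0166
grasp_force: 58.9
```

Run:
```python
from h import *
o=bot.get_obs();T=tcp(o); print(o['clock'],T[:3,3],o['ft_force'])
goto(.6101,.1517,.079,np.degrees(np.load('clamp1.npy')[2]))
```

```text
7.25 [0.61041413 0.15260043 0.13495003] [ 0.80621228  0.04013712 -0.32414088]
shift [-0.09 -0.02  5.6 ] twist -0.0
```

Request:
send_rows(motion="1 -0.1 0 1 0; 1 -0.1 0 1.8 0; 1 -0.1 0 2.1 0; 1 -0.1 0 2.4 0; 1 -0.1 0 2.6 0")

```text
clock: 7.75
eef_pos: [0.6096, 0.1519, 0.1088]
tool_rot: [0.727, 0.686, -0.001, -0.0]
ft_force: [-3.2, -0.3, 0.6]
grip_width: 0.0165
grasp_force: 59.1
```

Run:
```python
from h import *
o=bot.get_obs();T=tcp(o); print(o['clock'],T[:3,3],o['ft_force'],o['ft_torque'])
a=vision.camera('scene')[200:250,280:345,::-1]; b=vision.camera('side')[150:220,225:305,::-1]; c=vision.camera('wrist')[60:260,150:360,::-1]
r=lambda i:cv2.resize(i,(400,300),interpolation=cv2.INTER_CUBIC)
cv2.imwrite('pics/fit.png',np.vstack([np.hstack([r(a),r(b)]),np.hstack([r(c),r(c)*0])]))
```

```text
7.75 [0.60963508 0.15193044 0.10882661] [-3.23546391 -0.25773136  0.55568019] [-0.25076484  0.88271125  0.02946454]
```

View pics/fit.png

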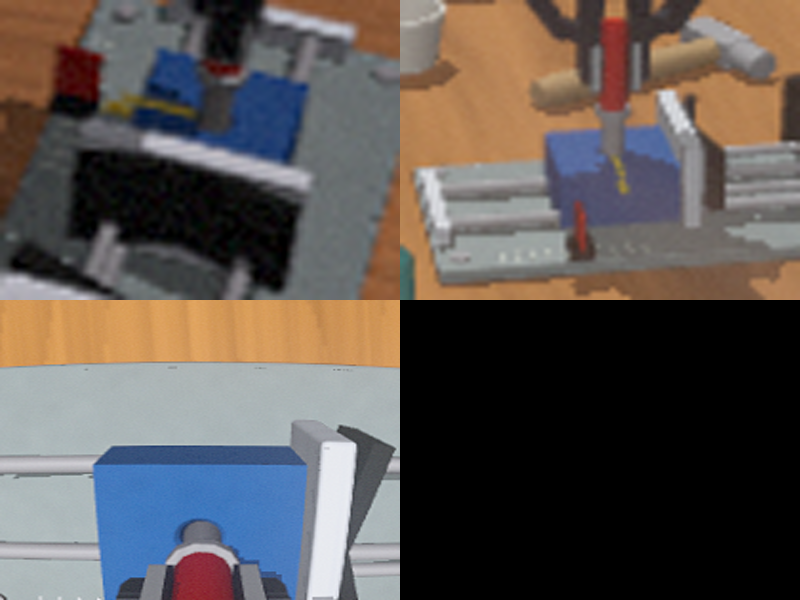

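The side and wrist views show the foot already inside the bore mouth, with a sideways force of about 3 N. I'll carry on down with a small correction in -x.

Request:
send_rows(motion="1 0 -0.06 0.3 0; 1 0 -0.06 0.7 0; 1 0 -0.06 1.1 0; 1 0 -0.06 1.5 0; 1 0 -0.06 1.8 0")

```text
clock: 8.4
eef_pos: [0.6093, 0.1521, 0.09]
tool_rot: [0.727, 0.686, -0.001, -0.0]
ft_force: [-5.0, -2.2, 1.2]
grip_width: 0.0164
grasp_force: 59.3
```

Request:
send_rows(motion="1 -0.04 -0.05 0.3 0; 1 -0.04 -0.05 0.6 0; 1 -0.04 -0.05 0.9 0; 1 -0.04 -0.05 1.1 0; 1 -0.04 -0.05 1.2 0")

```text
clock: 8.9
eef_pos: [0.6092, 0.1519, 0.0788]
tool_rot: [0.727, 0.686, -0.0, -0.0]
ft_force: [-5.8, -2.8, 6.3]
grip_width: 0.0168
grasp_force: 59.8
```

Run:
```python
from h import *
o=bot.get_obs();T=tcp(o); print(o['clock'],T[:3,3],o['ft_force'],o['ft_torque'])
b=vision.camera('side')[140:220,225:315,::-1]; c=vision.camera('wrist')[60:260,150:360,::-1]
r=lambda i:cv2.resize(i,(400,370),interpolation=cv2.INTER_CUBIC)
cv2.imwrite('pics/fit2.png',np.hstack([r(b),r(c)]))
```

```text
8.9 [0.60924001 0.15194682 0.07881456] [-5.75932012 -2.82809864  6.30096388] [-0.45101555  1.57304514 -0.03935045]
```

View pics/fit2.png

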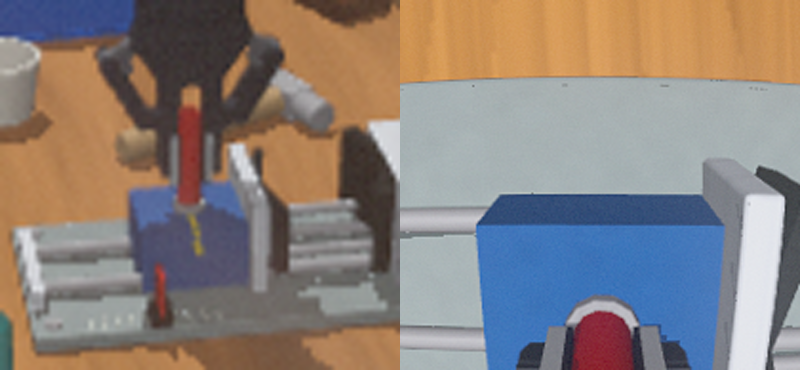

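The pin is home: the collar sits on the jaw and Fz is about 6 N. I'll hold for a moment, then pull along the clamp's -x.

Request:
send_rows(motion="1 -0.05 -0.05 0 0; 1 -0.05 -0.05 0 0; 1 -0.05 -0.05 0 0; 1 -0.05 -0.4 0 0; 1 -0.05 -0.8 0 0")

```text
clock: 9.5
eef_pos: [0.6056, 0.152, 0.0796]
tool_rot: [0.728, 0.686, 0.003, 0.003]
ft_force: [6.3, -1.7, -4.9]
grip_width: 0.0165
grasp_force: 58.8
```

Request:
send_rows(motion="1 0 -0.5 0 0; 1 0 -1 0 0; 1 0 -1.5 0 0; 1 0 -1.9 0 0; 1 0 -1.9 0 0")

```text
clock: 10.0
eef_pos: [0.5871, 0.153, 0.0799]
tool_rot: [0.728, 0.686, 0.004, 0.004]
ft_force: [6.6, -1.4, -5.3]
grip_width: 0.0167
grasp_force: 58.9
```

Run:
```python
from h import *
o=bot.get_obs();T=tcp(o); p=np.load('clamp1.npy');print(o['clock'],T[:3,3],o['ft_force'],o['ft_torque'])
d=T[:2,3]-p[:2]; c,s=np.cos(p[2]),np.sin(p[2]); print('tcp in clamp',c*d[0]+s*d[1],-s*d[0]+c*d[1])
b=vision.camera('side')[140:220,215:305,::-1]; cv2.imwrite('pics/pull.png',cv2.resize(b,(675,600),interpolation=cv2.INTER_CUBIC))
P=lambda x,y,z:((proj('side',clampP(p,[x,y,z]))[0]-[215,140])*7.5).round(1)
print('pred mark top',P(-.0921,-.07,.05),P(-.0921,-.07,.02)); 
for x in(-.08,-.0921):print(x,'pointer',P(x,-.05,.05))
```

```text
10.0 [0.58714318 0.15302274 0.07988758] [ 6.60413018 -1.39571874 -5.32509663] [-0.37024414 -1.87780751  0.00653063]
tcp in clamp -0.08373530989250341 0.0001749794570970924
pred mark top [345.2 434.7] [345.3 498.6]
-0.08 pointer [366.3 409.1]
-0.0921 pointer [337.2 411.4]
```

View pics/pull.png

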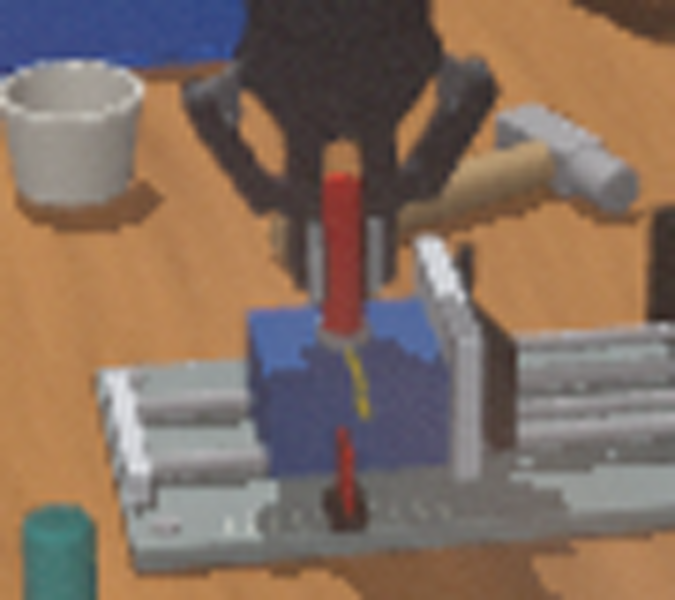

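The side view shows the pin home and the pointer tip at (364,413), with the blade's top at (343,432). About 10 mm is left to go.

Request:
send_rows(motion="1 0 -0.3 0.05 0; 1 0 -0.6 0.1 0; 1 0 -0.9 0.1 0; 1 0 -0.9 0.1 0; 1 0 -0.9 0.1 0")

```text
clock: 10.55
eef_pos: [0.5795, 0.1535, 0.0798]
tool_rot: [0.728, 0.686, 0.005, 0.004]
ft_force: [7.9, -0.9, -2.3]
grip_width: 0.0164
grasp_force: 59.2
```

Run:
```python
from h import *
o=bot.get_obs();T=tcp(o); p=np.load('clamp1.npy');print(o['clock'],T[:3,3],o['ft_force'])
d=T[:2,3]-p[:2]; c,s=np.cos(p[2]),np.sin(p[2]); print('tcp in clamp',c*d[0]+s*d[1])
ims=[vision.camera('side') for _ in range(4)]; b=np.mean(ims,0).astype(np.uint8)
old=cv2.imread('pics/side0.png')[:,:,::-1]
P=lambda x,y,z:proj('side',clampP(p,[x,y,z]))[0].round(1)
print('pred mark top',P(-.0921,-.07,.05),'mid',P(-.0921,-.07,.035),'ptr',P(-.0921,-.05,.05),P(-.061,-.05,.05))
for n,im in(('old',old),('new',b)):
    h=cv2.cvtColor(np.ascontiguousarray(im),cv2.COLOR_RGB2HSV)
    y=((h[:,:,0]>22)&(h[:,:,0]<34)&(h[:,:,1]>140)); y[:170]=0;y[220:]=0;y[:,:240]=0;y[:,310:]=0
    v,u=np.nonzero(y); print(n,'yellow', [(r,u[v==r].mean().round(1)) for r in np.unique(v)])
    m=redh(im); m[:194]=0;m[212:]=0;m[:,:250]=0;m[:,275:]=0
    v,u=np.nonzero(m); print('red',[(r,u[v==r].mean().round(1)) for r in np.unique(v)])
sc=np.mean([vision.camera('scene') for _ in range(2)],0).astype(np.uint8)
A=cv2.resize(b[165:225,230:300,::-1],(400,400),interpolation=cv2.INTER_CUBIC);B=cv2.resize(sc[195:245,275:335,::-1],(400,400),interpolation=cv2.INTER_CUBIC)
cv2.imwrite('pics/pull2.png',np.hstack([A,B]))
```

```text
10.55 [0.57948562 0.15354778 0.07982959] [ 7.91558775 -0.90137717 -2.32744073]
tcp in clamp -0.09141047871381451
pred mark top [261. 198.] mid [261.  202.2] ptr [260.  194.9] [269.9 194.1]
old yellow [(np.int64(187), np.float64(268.0)), (np.int64(188), np.float64(268.0)), (np.int64(190), np.float64(269.0)), (np.int64(193), np.float64(269.0)), (np.int64(194), np.float64(269.0))]
red [(np.int64(200), np.float64(261.0))]
new yellow [(np.int64(188), np.float64(259.0)), (np.int64(190), np.float64(260.0)), (np.int64(191), np.float64(260.0)), (np.int64(193), np.float64(260.0)), (np.int64(194), np.float64(261.0))]
red []
```

View pics/pull2.png

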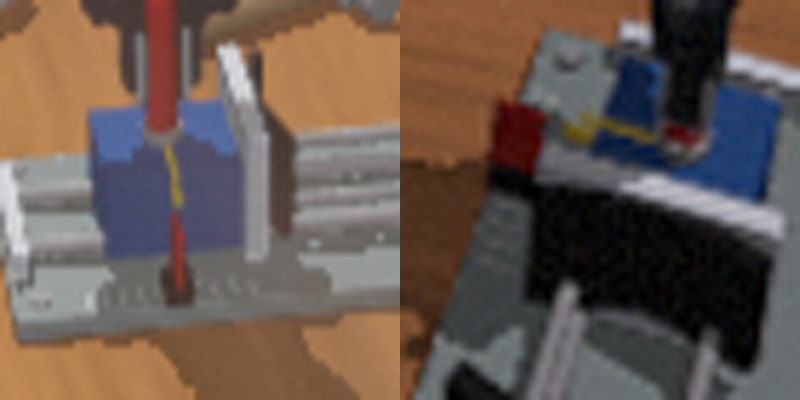

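Run:
```python
from h import *
T=tcp();p=np.load('clamp1.npy')
im=vision.camera('wrist'); cv2.imwrite('pics/w9raw.png',im[:,:,::-1])
A=cv2.resize(im[40:240,150:350,::-1],(400,400),interpolation=cv2.INTER_CUBIC)
w4=cv2.imread('pics/w4.png')[90:290,300:500]; B=cv2.resize(w4,(400,400),interpolation=cv2.INTER_CUBIC)
cv2.imwrite('pics/w9.png',np.hstack([A,B]))
for x in(-.0921,-.088,-.085):
  print(x,((proj('wrist',clampP(p,[[x-.038,.035,.058],[x+.038,.035,.058]]),T)-[150,40])*2).round(1).tolist())
# side: template shift of jaw between rest and now, sub-pixel ECC
old=cv2.imread('pics/side0.png',0); new=cv2.cvtColor(vision.camera('side'),cv2.COLOR_RGB2GRAY)
t=old[178:202,284:298]   # plate at rest
r=cv2.matchTemplate(new[172:208,262:300],t,cv2.TM_CCOEFF_NORMED); _,s,_,l=cv2.minMaxLoc(r); print('plate match',s,l[0]+262-284,l[1]+172-178, r[l[1],max(0,l[0]-1):l[0]+2])
pr=lambda x:proj('side',clampP(p,[x+.038,0,.07]))[0]
print('px for -.061->-.0921',pr(-.0921)-pr(-.061))
```

```text
-0.0921 [[78.0, 280.7], [338.1, 279.7]]
-0.088 [[91.7, 280.5], [351.5, 279.7]]
-0.085 [[101.8, 280.4], [361.3, 279.7]]
plate match 0.8596487045288086 -8 1 [0.8536545 0.8596487 0.559199 ]
px for -.061->-.0921 [-9.65607672  0.73874382]
```

View pics/w9.png

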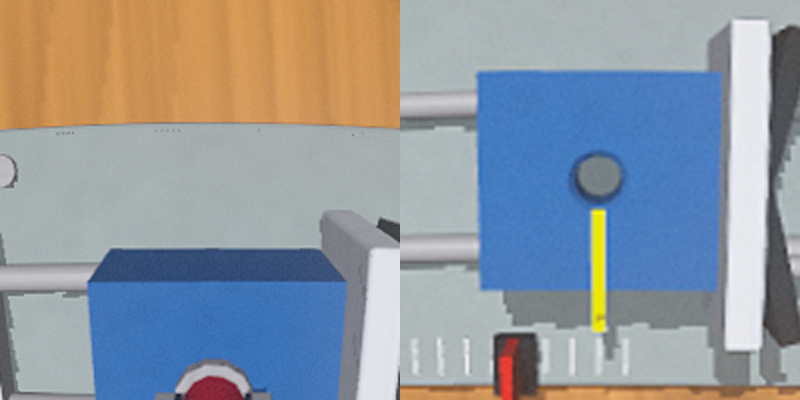

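The jaw's far corners are at (89,281) and (346,281), which puts the jaw at x of about -0.089. The mark is at -0.092, so about 3 mm more is needed.

Request:
send_rows(motion="1 0 -0.15 0 0; 1 0 -0.3 0 0; 1 0 -0.3 0 0; 1 0 -0.3 0 0")

```text
clock: 11.35
eef_pos: [0.5769, 0.1537, 0.0799]
tool_rot: [0.728, 0.686, 0.005, 0.005]
ft_force: [8.9, -2.3, -3.3]
grip_width: 0.0167
grasp_force: 59.0
```

Run:
```python
from h import *
o=bot.get_obs();T=tcp(o);p=np.load('clamp1.npy'); print(o['clock'],T[:3,3],o['ft_force'])
im=vision.camera('wrist')
def edges(im):
    h=cv2.cvtColor(np.ascontiguousarray(im),cv2.COLOR_RGB2HSV)
    m=((h[:,:,0]>100)&(h[:,:,0]<118)&(h[:,:,1]>120)&(h[:,:,2]>120))
    for r in (184,188,192): 
        u=np.nonzero(m[r])[0]; print(r,u.min(),u.max())
edges(cv2.imread('pics/w9raw.png')[:,:,::-1]); print('now'); edges(im)
for x in(-.0921,-.088): print(x,proj('wrist',clampP(p,[[x-.038,.035,.058],[x+.038,.035,.058]]),T).round(1).tolist())
side=vision.camera('side')
cv2.imwrite('pics/fin.png',cv2.resize(side[180:215,245:285,::-1],(680,595),interpolation=cv2.INTER_CUBIC))
```

```text
11.35 [0.57689687 0.15368827 0.07987504] [ 8.85498249 -2.28222081 -3.31704707]
184 194 322
188 194 322
192 195 321
now
184 194 322
188 195 322
192 195 321
-0.0921 [[193.5, 180.3], [323.4, 179.9]]
-0.088 [[200.4, 180.3], [330.1, 179.9]]
```

View pics/fin.png

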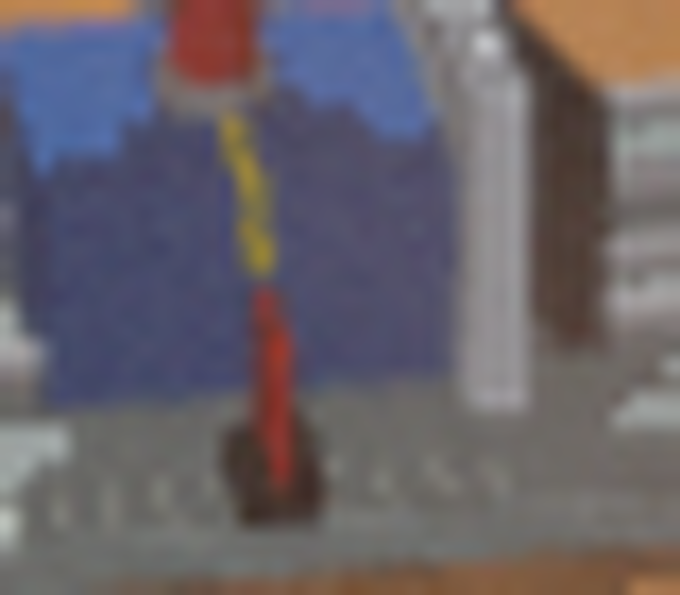

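Both checks agree. The wrist view puts the jaw at x of about -0.092, which is the mark. In the side view, the line of the pointer, with its tip at (260,268), runs onto the blade's top at (265,292). Grip is 59 N and the spring pull about 9 N, so I'm handing in.

```bash
python3 -c "
from h import *
print(workorder.job_done())"
```

```text
the job is handed in; nothing more can be done
None
```

The pull pin is home in the jaw's bore, and the arm is still gripping it and holding the jaw open with the pointer at the red mark, to within about 1 mm by my camera measurements; the job is handed in, but no verdict came back.

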